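# Sort the mixed votive lamps into their trays

### The arm

A 6-joint arm with a two-finger parallel gripper is mounted at the origin on the work surface. World frame = base frame: x ahead of the robot, y to its left, z up, the work surface at z = 0. Lengths are in mm, angles in rad, forces in N, time in s.
With the tool pointing down it reaches from about 275 to 1000 mm from the base axis. Payload 8.4 kg.
Tool frame: the origin (TCP) lies at the very end of the fingers, on their centre line; the grasp point (between the pads) lies 19 mm behind it; z points along the fingers, y is the line along which they close (so a half turn about z gives the same grasp; the last joint's range is limited). The gripper opens to 85 mm and grips with 20 to 120 N. Pads are 22 mm wide; open, the fingers measure 114 mm over their backs; the gripper's body (76 mm by 85 mm) begins 54 mm behind the grasp point. The pads swing forward as they close: fully open they stand 13 mm farther back than shut.
Start: joints at [1.29, 0.353, 1.633, -0, 1.155, -0.002], TCP at [172, 600.869, 231.281] pointing down, gripper open.
Joint ranges: [-2.63, 2.63], [-0.92, 2.1], [0.06, 2.66], [-1.3, 4.44], [0, 2.69], [-3.02, 3.02]. Speed limits (rad/s): [2.22, 2.22, 2.79, 3.14, 3.14, 3.14].

### API

Orientations are given as [roll, pitch, yaw] about the fixed x, y, z axes, in that order (R = Rz(yaw) Ry(pitch) Rx(roll)).
In Python, from rig import sensors, grab_frame, camera_params, order gives the robot as it stands. The module is installed in compiled form; this text tells all that it offers.
- The arm moves only by the tool move_arm, never from a script. Its argument "motion" is a list of rows, each a list of 7 numbers: the turn, a rotation vector about the tool's x, y, z in fractions of the full range, 1 being 180 degrees, then the shift along the tool's x, y, z in a scale on which 1.0 is 0.8 m, then the finger opening in m, from 0 to 0.0854. A call has 1 to 8 rows; each row is the pose to reach, as a shift and turn from the pose commanded when the call began, along the tool's axes at that moment; what a row does not reach only later rows make up. A row lasts 1/8 s, in which the tool goes at most 62.5 mm and 10.7 degrees, less where a joint would pass 70% of its speed; a pose out of reach is approached as far as the arm can. A call with a gripper value outside its range is refused whole. The fingers move at their own pace and stop on an object; "grip_force" is the grip in N (left out, the last holds). Time passes only in rows, so rows that repeat a pose let the fingers close. It gives the time, the measured TCP pose, the force, the opening and the grip force at its end, in the units of the state.
- sensors.sense(): the state, without advancing time (a new reading comes with each control period).
- grab_frame(name): name is "side" or "top" or "wrist"; returns (picture, depth): 400x640x3 uint8, red, green, blue; 400x640 float32, mm along the optical axis (not along the pixel's ray), 0 where there is no reading.
- camera_params(name): a dict with "camera_matrix" (3x3 intrinsics, pixels), "world_from_camera" (4x4, takes a point from camera to world coordinates). Camera axes: x right, y down, z forward; pixel columns grow to the right and rows downward; lengths in mm; the calibration is good to about 2 mm. A picture is of the moment at which its call begins: read the wrist's pose just before it. camera_params takes no time and is no camera call; for the wrist camera it gives the pose at the moment of the call.
- order.sign_off(): hands the job in; it is judged then, once.
The state is a dict: "clock": time; "qpos": joint angles; "qvel": joint speeds; "joint_efforts": joint torques, N m; "eef_pos": TCP position; "tcp_rot": TCP orientation; "contact_force": force on the tool from outside, world axes, zero at the start; "wrist_torque": the same for the moment, N m; "opening": opening from 0.0 (shut) to 1.0 (fully open); "grasp_force": force on a finger pad.
Only numpy, scipy, OpenCV 4.12 (cv2) and the standard library are available. Lean on these libraries where they do the work, as an engineer would, in place of code of your own. Each camera call takes 0.05 s, during which the arm holds its last target. There are 200 camera calls.

### The job

Sort the mixed lamps on the table: stand one small cup lamp in each of the two bays of the two-bay tray, one stemmed lamp in each of the two round hollows of the lamp stand, and the wide bowl lamp in the single square tray. Each must stand flat on the bottom of its place. Never let a lamp tip over, and leave the matchbox and the yellow candle where they are.

Things in the scene. Friction and masses are not known exactly. Their poses are not given: they have to be found in the camera images.
- cup_a: Small plain steel lamp cup filled with hard white wax: solid upright cylinder, diameter 42, height 28 mm (a thin wick that nothing can touch stands 7 mm higher), about 50 g. One of two alike. Origin: centre of its underside; z up; starts upright on the table.
- cup_b: Small plain steel lamp cup filled with hard white wax: solid upright cylinder, diameter 42, height 28 mm (a thin wick that nothing can touch stands 7 mm higher), about 50 g. One of two alike. Origin: centre of its underside; z up; starts upright on the table.
- stem_a: Stemmed steel lamp like a small goblet, about 110 g, height 64 mm (thin wick above): foot disc diameter 50, 6 mm thick (seen from above it rings the cup); stem diameter 14 from 6 to 33 mm; wax-filled cup widening from diameter 26 at 32 mm to 40 at 40 mm, then straight-sided diameter 40 up to 64 mm. One of two alike. Origin: centre of its underside; z up; starts upright on the table.
- stem_b: Stemmed steel lamp like a small goblet, about 110 g, height 64 mm (thin wick above): foot disc diameter 50, 6 mm thick (seen from above it rings the cup); stem diameter 14 from 6 to 33 mm; wax-filled cup widening from diameter 26 at 32 mm to 40 at 40 mm, then straight-sided diameter 40 up to 64 mm. One of two alike. Origin: centre of its underside; z up; starts upright on the table.
- bowl: Wide low steel lamp bowl filled with hard white wax, about 100 g, height 30 mm (thin wick above): underside diameter 48, widening to diameter 60 at 10 mm, straight-sided diameter 60 from there up. Origin: centre of its underside; z up; starts upright on the table.
- cup_tray: Two-bay tray of pale wood, fixed to the table: 78 (x) by 152 (y) mm outside, 10 mm high, walls and the one divider 4 mm thick, inner floor 4 mm above the table. The divider runs along the tray's x axis through its middle; the bays, 70 by 70 mm inside, are centred at y = +37 and y = -37 mm. Origin: centre of its underside, at table height; z up; it may be turned up to 17 degrees.
- stem_stand: Lamp stand: pale wood slab fixed to the table, 92 (x) by 188 (y) by 12 mm high, with two round hollows of diameter 69 and 6 mm deep (their floors 6 mm above the table), centred at y = +44 and y = -44 mm. Origin: centre of its underside, at table height; z up; it may be turned up to 17 degrees.
- bowl_tray: Single square tray of pale wood, fixed to the table: 98 by 98 mm outside, 10 mm high, walls 4 mm thick, 90 by 90 mm inside, inner floor 4 mm above the table. Origin: centre of its underside, at table height; z up; it may be turned up to 17 degrees.
- matchbox: Cardboard matchbox with a red top, 56 x 36 x 16 mm, loose, to be left alone. Origin: centre of its underside; x along its length.
- candle: Stub of plain yellow pillar candle, no metal, diameter 48, height 55 mm, loose, to be left alone. Origin: centre of its underside; z up.
Not all that is in view belongs to the job. What is shaped like the bowl_tray but pink or red is not meant. Leave any purple look-alike of the bowl alone.

How it is judged (in metres and radians):
At the end, for the whole second after the job is handed in: One cup lamp in each bay of the two-bay tray (within 17 mm of its centre along each tray axis), one stemmed lamp in each hollow (13 mm), the bowl lamp in the square tray (18 mm); each flat on the floor of its place (2 mm), upright within 0.12 rad, released and at rest (under 20 mm/s) ((((x of cup_a in the frame of cup_tray between -0.017 and 0.017 m and y of cup_a in the frame of cup_tray between 0.02 and 0.054 m and z of cup_a in the frame of cup_tray between 0 and 0.0065 m) and (x of cup_b in the frame of cup_tray between -0.017 and 0.017 m and y of cup_b in the frame of cup_tray between -0.054 and -0.02 m and z of cup_b in the frame of cup_tray between 0 and 0.0065 m)) or ((x of cup_a in the frame of cup_tray between -0.017 and 0.017 m and y of cup_a in the frame of cup_tray between -0.054 and -0.02 m and z of cup_a in the frame of cup_tray between 0 and 0.0065 m) and (x of cup_b in the frame of cup_tray between -0.017 and 0.017 m and y of cup_b in the frame of cup_tray between 0.02 and 0.054 m and z of cup_b in the frame of cup_tray between 0 and 0.0065 m))) and (((x of stem_a in the frame of stem_stand between -0.013 and 0.013 m and y of stem_a in the frame of stem_stand between 0.031 and 0.057 m and z of stem_a in the frame of stem_stand between 0.003 and 0.009 m) and (x of stem_b in the frame of stem_stand between -0.013 and 0.013 m and y of stem_b in the frame of stem_stand between -0.057 and -0.031 m and z of stem_b in the frame of stem_stand between 0.003 and 0.009 m)) or ((x of stem_a in the frame of stem_stand between -0.013 and 0.013 m and y of stem_a in the frame of stem_stand between -0.057 and -0.031 m and z of stem_a in the frame of stem_stand between 0.003 and 0.009 m) and (x of stem_b in the frame of stem_stand between -0.013 and 0.013 m and y of stem_b in the frame of stem_stand between 0.031 and 0.057 m and z of stem_b in the frame of stem_stand between 0.003 and 0.009 m))) and x of bowl in the frame of bowl_tray between -0.018 and 0.018 m and y of bowl in the frame of bowl_tray between -0.018 and 0.018 m and z of bowl in the frame of bowl_tray between 0 and 0.0065 m and angle between each of cup_a, cup_b, stem_a, stem_b, bowl's own z axis and vertical below 0.12 rad and linear speed of each of cup_a, cup_b, stem_a, stem_b, bowl below 0.02 m/s); the robot touches nothing.
It fails at once if a lamp tipped over (more than 0.8 rad from upright) (angle between any of cup_a, cup_b, stem_a, stem_b, bowl's own z axis and vertical above 0.8 rad).
It fails at once if the matchbox or the yellow candle was moved by more than 25 mm or the candle was tipped over (distance of any of matchbox, candle from where it was at the start of the episode above 0.025 m or angle between candle's own z axis and vertical above 0.6 rad).
It also fails if it takes over 109 s, if anything falls off the work surface, if the arm or the gripper's body presses on something with over 40 N, if the wrist force passes 120 N, or if a joint passes its speed limit or range.

## Working session

There is one attempt and no reset: what is moved stays moved. The work goes in short steps, Python scripts to look and compute and a tool call to move; the robot and the scene stay as the last step left them, time stands still between calls to the robot, and variables do not carry over. Pictures are saved under pics/ and viewed, at most 14 in all, crops included, and the job is handed in when it is done.

Besides the shell and the picture viewer there is one more tool, called after ">>>" as name([rows], argument=value, ...), one row to a line, values as JSON. move_arm: Moves the arm, as the interface text tells. Its arguments: {"type":"object","properties":{"motion":{"type":"array","items":{"type":"array","items":{"type":"number"}}},"grip_force":{"type":"number"}},"required":["motion"]}

```bash
mkdir -p pics; cat > h.py <<'E'
import numpy as np, cv2
from rig import sensors, grab_frame, camera_params, order
def cloud(d,p):
    K=np.array(p["camera_matrix"]);T=np.array(p["world_from_camera"])
    v,u=np.mgrid[:d.shape[0],:d.shape[1]]
    c=np.stack([(u-K[0,2])/K[0,0]*d,(v-K[1,2])/K[1,1]*d,d],-1)
    return c@T[:3,:3].T+T[:3,3]
E
python3 - <<'E'
from h import *
for n in ("top","side"):
    p=camera_params(n); im,d=grab_frame(n)
    cv2.imwrite(f"pics/{n}0.png",im[...,::-1]); np.savez(f"{n}0.npz",im=im,d=d,K=p["camera_matrix"],T=p["world_from_camera"])
    w=cloud(d,p); print(n,np.round(p["world_from_camera"],2).tolist(),np.round(w[[10,10,390,390,200],[10,630,10,630,320]]))
s=sensors.sense(); print(s)
E
```

```text
top [[-0.02, -1.0, 0.07, 401.85], [-1.0, 0.02, 0.01, -64.69], [-0.01, -0.07, -1.0, 838.67], [0.0, 0.0, 0.0, 1.0]] [[ 887.  600.    1.]
 [ 850. -739.    2.]
 [  81.  577.   -0.]
 [  61. -682.    0.]
 [ 457.  -67.    0.]]
side [[-1.0, -0.07, 0.05, 394.07], [-0.09, 0.75, -0.66, 608.13], [0.01, -0.66, -0.75, 783.63], [0.0, 0.0, 0.0, 1.0]] [[ 1.824e+03 -1.103e+03 -1.340e+02]
 [-8.760e+02 -1.527e+03 -2.030e+02]
 [ 8.930e+02  4.080e+02  3.900e+01]
 [-1.150e+02  3.060e+02 -1.000e+00]
 [ 4.410e+02 -6.500e+01  0.000e+00]]
{'clock': 0.1, 'qpos': array([ 1.28960168e+00,  3.53573668e-01,  1.63406790e+00, -3.33603756e-06,
        1.15520040e+00, -2.38235589e-03]), 'qvel': array([ 0.00109486, -0.0016598 , -0.00173977,  0.00077721, -0.00151597,
        0.00076084]), 'joint_efforts': array([-1.04978841e-03, -6.06352615e+01, -3.42820144e+01, -1.02964696e-04,
        3.81312770e-03, -3.44045236e-05]), 'eef_pos': array([171.87924134, 600.45197845, 230.63653323]), 'tcp_rot': array([-3.14034334e+00,  7.40594077e-08,  2.86278171e+00]), 'contact_force': array([-0.01457891, -0.43319746, -0.24089897]), 'wrist_torque': array([0.00937727, 0.01651459, 0.02685536]), 'grasp_force': 0.0, 'opening': 0.9980662252959931}
```

View pics/top0.png

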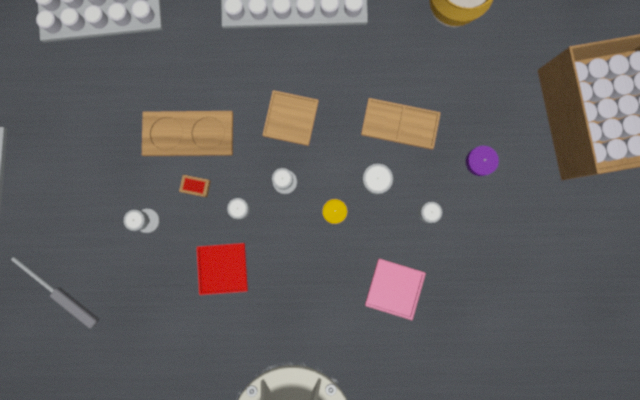

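View pics/side0.png

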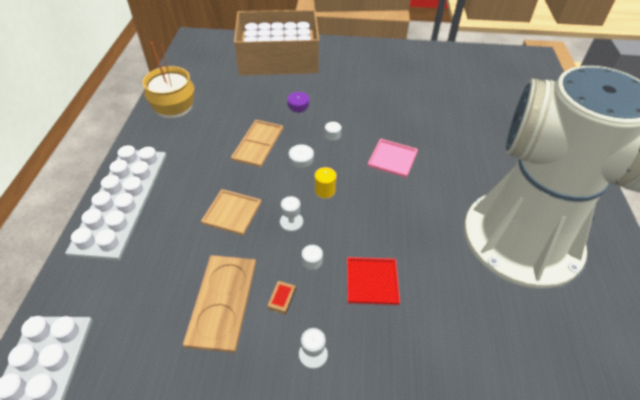

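The top view shows the wide white bowl at (378,179), purple look-alike at (483,160) (not meant), cups at (238,209) and (432,212), and stems with feet at (147,220) and (285,181). The stand is at (187,133), the wooden square tray at (291,118) (the red and pink ones at (222,269) and (396,290) are not meant), the two-bay tray at (401,124), the matchbox at (194,186) and the candle at (335,211).

```bash
cat > m.py <<'E'
from h import *
f=np.load("top0.npz"); w=cloud(f["d"],dict(camera_matrix=f["K"],world_from_camera=f["T"]))
items=dict(bowl=(378,179),purple=(483,160),cup1=(238,209),cup2=(432,212),st1=(135,219),st2=(284,179),candle=(335,211),match=(194,186),stand=(187,133),btray=(291,118),ctray=(401,124))
z=w[...,2]; n,l=cv2.connectedComponents((z>3).astype(np.uint8))
# side cloud for check
g=np.load("side0.npz"); ws=cloud(g["d"],dict(camera_matrix=g["K"],world_from_camera=g["T"])).reshape(-1,3)
for k,(u,v) in items.items():
    m=l==l[v,u]; P=w[m]; h=np.percentile(P[:,2],95)
    T=P[P[:,2]>h-5]
    tray=k in("stand","btray","ctray","match")
    if tray: T=P
    pts=T[:,:2].astype(np.float32)
    c,s,a=cv2.minAreaRect(pts)
    S=ws[(np.abs(ws[:,:2]-c).max(1)<(35 if not tray else 110))&(ws[:,2]>h-5)&(ws[:,2]<h+6)]
    S=S if len(S) else np.zeros((1,3))
    print(k,m.sum(),"h%.1f"%h,"rect",np.round(c,1),np.round(s,1),"ang %.1f"%a,"mean",np.round(pts.mean(0),1),"side mid",np.round((S[:,:2].min(0)+S[:,:2].max(0))/2,1),np.round(np.ptp(S[:,:2],axis=0)),"corners",np.round(cv2.boxPoints((c,s,a))).tolist() if tray else "")
E
python3 m.py
python3 - <<'E'
import cv2
a=cv2.imread("pics/top0.png")[80:320,100:520]
cv2.imwrite("pics/crop.png",cv2.resize(a,(798,456),interpolation=cv2.INTER_CUBIC))
E
```

```text
bowl 750 h34.6 rect [ 455.4 -139.3] [ 57.1 181.9] ang 43.8 mean [ 497.3 -183. ] side mid [ 482.  -166.7] [17. 15.] corners 
purple 838 h34.4 rect [ 484.1 -241.2] [ 58.8 385. ] ang 16.3 mean [ 528.5 -393.6] side mid [ 496.1 -211.4] [37. 10.] corners 
cup1 396 h32.2 rect [417.   31.7] [190.8  40.7] ang 69.0 mean [443.5 100.2] side mid [0. 0.] [0. 0.] corners 
cup2 423 h32.5 rect [ 427.5 -288.9] [40.9 38.3] ang 88.9 mean [ 427.6 -288.8] side mid [ 427.8 -289.6] [39. 42.] corners 
st1 725 h67.8 rect [419.9 125.2] [380.5  36.8] ang 88.9 mean [423.1 290.3] side mid [0. 0.] [0. 0.] corners 
st2 515 h68.3 rect [463.9 -28.6] [138.3  38.6] ang 45.8 mean [496.7   5.5] side mid [488.9  -4.3] [19. 21.] corners 
candle 509 h58.7 rect [426.5 -92.7] [45.8 58.9] ang 79.1 mean [432.3 -93.5] side mid [432.8 -94.6] [46. 48.] corners 
match 542 h20.0 rect [464.9  77.2] [306.6  49.4] ang 75.2 mean [492.  190.3] side mid [499.   97.6] [152. 179.] corners [[402.0, -65.0], [450.0, -77.0], [528.0, 219.0], [480.0, 232.0]]
stand 4148 h15.6 rect [563.2 107.3] [441.1 166.9] ang 67.5 mean [603.6 208.5] side mid [561.6 108.6] [216. 217.] corners [[402.0, -65.0], [556.0, -128.0], [725.0, 279.0], [570.0, 343.0]]
btray 2216 h12.4 rect [550.4  -5. ] [126.9 294. ] ang 88.5 mean [632.2  -7.5] side mid [550.5 -17.8] [218. 136.] corners [[402.0, -65.0], [696.0, -72.0], [699.0, 55.0], [405.0, 62.0]]
ctray 2785 h12.4 rect [ 518.4 -202. ] [167.6 318.9] ang 68.0 mean [ 614.3 -238. ] side mid [ 518.8 -233.7] [218. 156.] corners [[339.0, -220.0], [635.0, -339.0], [698.0, -184.0], [402.0, -65.0]]
```

View pics/crop.png

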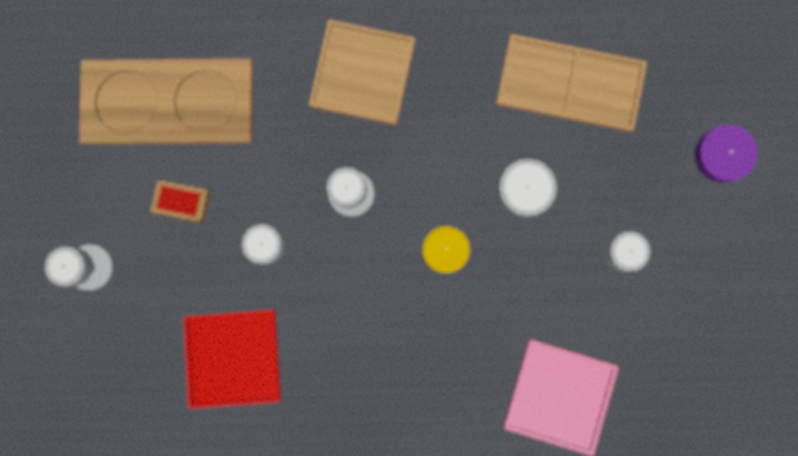

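The enlarged crop confirms the white bowl at (528,187) and the pale wood square tray at (362,72). The purple bowl and the pink and red trays stay untouched. Dropping pixels with no depth and measuring again.

```bash
sed -i 's/z=w\[...,2\];/z=np.where(f["d"]>0,w[...,2],0);/; s/m=l==l\[v,u\];/m=(l==l[v,u])\&(f["d"]>0);/; s/(z>3)/(z>4)/' m.py; python3 m.py
```

```text
bowl 723 h34.6 rect [ 497.4 -183.8] [58.4 57.3] ang 88.9 mean [ 497.6 -183.3] side mid [ 498.4 -184.8] [57. 63.] corners 
purple 797 h34.4 rect [ 529.9 -397.3] [59.1 58.5] ang 2.0 mean [ 529.9 -397.1] side mid [ 530.6 -398.4] [59. 62.] corners 
cup1 372 h32.2 rect [443.9 101.5] [40.4 39.9] ang 54.7 mean [443.7 101.2] side mid [443.4 100.6] [40. 41.] corners 
cup2 397 h32.5 rect [ 427.5 -288.9] [40.9 38.3] ang 88.9 mean [ 427.6 -288.7] side mid [ 427.8 -289.6] [39. 42.] corners 
st1 678 h67.7 rect [423.3 295.3] [40.2 36.8] ang 88.9 mean [423.3 294.5] side mid [423.9 294.1] [39. 40.] corners 
st2 490 h68.1 rect [498.6   6.9] [37.2 37.6] ang 88.8 mean [498.1   6.7] side mid [498.5   4.3] [39. 41.] corners 
candle 476 h58.6 rect [432.7 -94.6] [44.8 45. ] ang 88.7 mean [432.6 -93.8] side mid [432.8 -94.6] [46. 48.] corners 
match 506 h20.0 rect [493.8 193.6] [57.6 40.3] ang 77.5 mean [492.3 191.9] side mid [513.  200.7] [180. 200.] corners [[468.0, 170.0], [507.0, 161.0], [520.0, 217.0], [480.0, 226.0]]
stand 3998 h15.5 rect [605.7 212. ] [193.9 102.9] ang 89.1 mean [604.6 209.5] side mid [574.5 207.5] [157. 190.] corners [[553.0, 116.0], [656.0, 114.0], [659.0, 308.0], [556.0, 310.0]]
btray 1962 h12.5 rect [636.2  -6.3] [105.2 107.1] ang 75.6 mean [633.   -7.3] side mid [633.3 -10. ] [117. 120.] corners [[571.0, -44.0], [675.0, -71.0], [701.0, 31.0], [597.0, 58.0]]
ctray 2479 h12.4 rect [ 614.4 -240.7] [158.2  87.8] ang 77.3 mean [ 615.3 -238.4] side mid [ 587.8 -239.3] [163. 167.] corners [[554.0, -308.0], [640.0, -327.0], [675.0, -173.0], [589.0, -154.0]]
```

Measured heights and diameters match the given sizes to within about 4 mm, and the two cameras agree to within about 2 mm. First move: turn to yaw π and go above stem 1.

The rows are not in the units I measure in: shifts go in shares of 0.8 m and turns go in shares of 180 degrees. I convert before sending: -0.326 m is -0.4075, -0.3 m is -0.375, -0.279 rad is -0.0888.

>>> move_arm([
  [0,0,-0.0446,-0.0625,-0.0438,0.0188,0.07],
  [0,0,-0.0888,-0.125,-0.0875,0.0375,0.07],
  [0,0,-0.0888,-0.1875,-0.1313,0.0625,0.07],
  [0,0,-0.0888,-0.25,-0.175,0.0813,0.07],
  [0,0,-0.0888,-0.3125,-0.2188,0.1,0.07],
  [0,0,-0.0888,-0.375,-0.2625,0.125,0.07],
  [0,0,-0.0888,-0.4075,-0.2813,0.1325,0.07],
  [0,0,-0.0888,-0.4075,-0.2813,0.1325,0.07],
], grip_force=40)

```text
clock: 1.1
eef_pos: [424.3, 292.9, 124.5]
tcp_rot: [-3.14, -0.001, 3.138]
contact_force: [0.4, 0.1, 0.5]
opening: 0.823
grasp_force: 0.0
```

```bash
python3 - <<'E'
from h import *
im,d=grab_frame("wrist"); cv2.imwrite("pics/w1.png",im[...,::-1])
print(sensors.sense()["eef_pos"])
# trays: wood colour in top0/side0 projected to the plane of their rim
for n in("top","side"):
    f=np.load(n+"0.npz"); K,T=f["K"],f["T"]; hsv=cv2.cvtColor(f["im"],cv2.COLOR_RGB2HSV)
    m=cv2.inRange(hsv,(10,70,110),(22,200,255)); N,l,st,_=cv2.connectedComponentsWithStats(m)
    for i in range(1,N):
        if not 900<st[i,4]<6000: continue
        v,u=np.nonzero(l==i); r=(np.stack([u,v,np.ones_like(u)],-1)@np.linalg.inv(K).T)@T[:3,:3].T
        P=(T[:3,3]+r*((10-T[2,3])/r[:,2:]))[:,:2].astype(np.float32)
        c,s,a=cv2.minAreaRect(P); print(n,np.round(c,1),np.round(s,1),round(a,1))
E
```

```text
[423.71481311 293.98871097 124.86575543]
top [ 645.5 -692.5] [276.2 151.5] 8.6
top [631.9  -8.2] [100.7 101.3] 76.7
top [ 614.  -238.6] [154.8  81.7] 77.0
top [604.2 209.8] [191.8  93.8] 88.7
side [1006.  -444.2] [ 358.6 1043.5] 3.6
side [-266.3 -982.1] [258.2 603.9] 89.2
side [ -441.4 -1030.6] [288.9 192.7] 6.1
side [ 614.3 -236.9] [161.9  84.4] 76.9
side [632.   -7.5] [105.1 103.7] 76.5
side [604.7 208.2] [193.7  95.9] 89.0
```

View pics/w1.png

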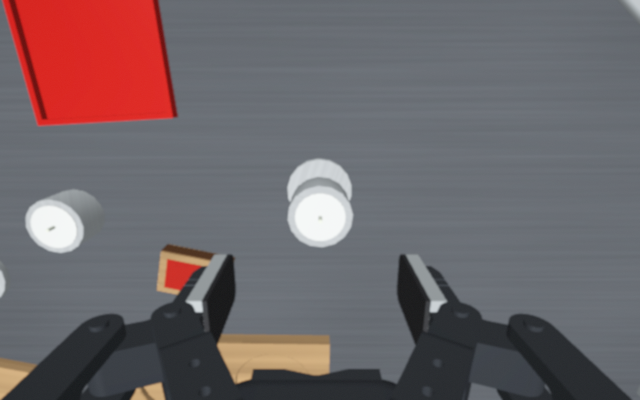

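The wrist view shows stem 1 at (320,217), centred between the pads. Descend to TCP z≈28 and grip.

>>> move_arm([
  [0,0,0,0,0,0.05,0.07],
  [0,0,0,0,0,0.1,0.07],
  [0,0,0,0,0,0.1213,0.07],
  [0,0,0,0,0,0.1213,0.07],
  [0,0,0,0,0,0.1213,0.05],
  [0,0,0,0,0,0.1213,0.03],
  [0,0,0,0,0,0.1213,0.02],
  [0,0,0,0,0,0.1213,0.02],
], grip_force=40)

```text
clock: 2.15
eef_pos: [424.3, 295.5, 29.7]
tcp_rot: [3.14, 0.002, 3.142]
contact_force: [-1.5, 0.0, 7.0]
opening: 0.454
grasp_force: 39.8
```

In the tool's units: -0.06 m is -0.075, -0.05 m is -0.0625.

>>> move_arm([
  [0,0,0,0,0,0,0.02],
  [0,0,0,0,0,0,0.02],
  [0,0,0,0,0,0,0.02],
  [0,0,0,0,0,-0.025,0.02],
  [0,0,0,0,0,-0.0625,0.02],
  [0,0,0,0,0,-0.075,0.02],
  [0,0,0,0,0,-0.075,0.02],
])

```text
clock: 3.02
eef_pos: [424.0, 295.1, 89.0]
tcp_rot: [3.14, 0.002, -3.142]
contact_force: [0.5, 0.1, -0.8]
opening: 0.457
grasp_force: 40.7
```

In the tool's units: -0.1815 m is -0.2269, -0.042 m is -0.0525.

>>> move_arm([
  [0,0,0,-0.05,-0.0125,0,0.02],
  [0,0,0,-0.1,-0.025,0,0.02],
  [0,0,0,-0.15,-0.0375,0,0.02],
  [0,0,0,-0.2,-0.0475,0,0.02],
  [0,0,0,-0.2269,-0.0525,0,0.02],
  [0,0,0,-0.2269,-0.0525,0,0.02],
  [0,0,0,-0.2269,-0.0525,0.025,0.02],
  [0,0,0,-0.2269,-0.0525,0.0438,0.02],
])

```text
clock: 4.03
eef_pos: [603.0, 252.7, 51.0]
tcp_rot: [-3.141, -0.002, -3.141]
contact_force: [-0.2, 0.7, -1.9]
opening: 0.454
grasp_force: 40.6
```

In the tool's units: 0.018 m is 0.0225, 0.017 m is 0.0213.

>>> move_arm([
  [0,0,0,0,0,0.0125,0.02],
  [0,0,0,0,0,0.0213,0.02],
  [0,0,0,0,0,0.0225,0.02],
  [0,0,0,0,0,0.0225,0.02],
  [0,0,0,0,0,0.0225,0.02],
])

```text
clock: 4.65
eef_pos: [604.8, 252.9, 35.8]
tcp_rot: [-3.141, -0.0, -3.141]
contact_force: [-2.8, -2.1, 4.9]
opening: 0.454
grasp_force: 41.1
```

>>> move_arm([
  [0,0,0,0,0,0,0.045],
  [0,0,0,0,0,0,0.06],
  [0,0,0,0,0,0,0.07],
  [0,0,0,0,0,0,0.07],
  [0,0,0,0,0,-0.0375,0.07],
  [0,0,0,0,0,-0.0875,0.07],
  [0,0,0,0,0,-0.1125,0.07],
  [0,0,0,0,0,-0.1125,0.07],
])

```text
clock: 5.65
eef_pos: [605.9, 253.2, 126.6]
tcp_rot: [3.14, 0.003, -3.141]
contact_force: [0.2, 0.3, 0.5]
opening: 0.82
grasp_force: 0.0
```

In the tool's units: -0.247 m is -0.3088, -0.21 m is -0.2625.

>>> move_arm([
  [0,0,0,0.0313,-0.0625,0,0.07],
  [0,0,0,0.0625,-0.125,0,0.07],
  [0,0,0,0.1,-0.2,0,0.07],
  [0,0,0,0.125,-0.2625,0,0.07],
  [0,0,0,0.1338,-0.3088,0,0.07],
  [0,0,0,0.1338,-0.3088,0,0.07],
  [0,0,0,0.1338,-0.3088,0,0.07],
])

```text
clock: 6.52
eef_pos: [497.7, 6.1, 124.4]
tcp_rot: [3.141, -0.001, 3.141]
contact_force: [0.3, -1.2, 0.7]
opening: 0.821
grasp_force: 0.0
```

```bash
python3 - <<'E'
from h import *
im,d=grab_frame("wrist"); cv2.imwrite("pics/w2.png",im[...,::-1])
im,d=grab_frame("side"); cv2.imwrite("pics/s2.png",im[...,::-1])
print(sensors.sense()["eef_pos"])
E
```

```text
[498.08232064   6.67321786 124.73461637]
```

View pics/w2.png

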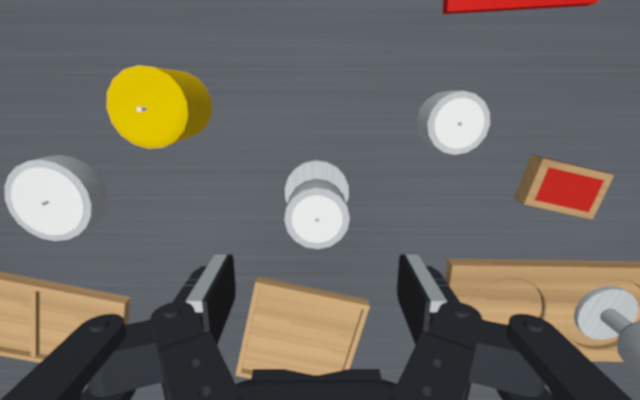

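View pics/s2.png

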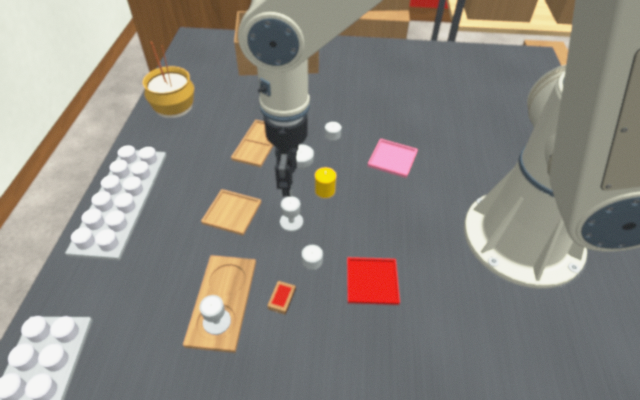

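Stem 1 stands in its hollow (side view (214,312), wrist view (606,313)). Stem 2 is at (317,217), about 1.5 mm off centre. Grip it.

>>> move_arm([
  [0,0,0,0,-0.0013,0.05,0.07],
  [0,0,0,0,-0.0013,0.1,0.07],
  [0,0,0,0,-0.0013,0.1213,0.07],
  [0,0,0,0,-0.0013,0.1213,0.07],
  [0,0,0,0,-0.0013,0.1213,0.05],
  [0,0,0,0,-0.0013,0.1213,0.03],
  [0,0,0,0,-0.0013,0.1213,0.02],
  [0,0,0,0,-0.0013,0.1213,0.02],
])

```text
clock: 7.62
eef_pos: [499.2, 4.9, 29.6]
tcp_rot: [3.141, 0.003, -3.142]
contact_force: [-1.0, 0.7, 6.8]
opening: 0.457
grasp_force: 39.7
```

In the tool's units: -0.06 m is -0.075, -0.05 m is -0.0625.

>>> move_arm([
  [0,0,0,0,0,0,0.02],
  [0,0,0,0,0,0,0.02],
  [0,0,0,0,0,0,0.02],
  [0,0,0,0,0,-0.025,0.02],
  [0,0,0,0,0,-0.0625,0.02],
  [0,0,0,0,0,-0.075,0.02],
  [0,0,0,0,0,-0.075,0.02],
])

```text
clock: 8.5
eef_pos: [498.5, 4.8, 88.9]
tcp_rot: [3.142, 0.002, -3.141]
contact_force: [0.6, -0.8, -1.7]
opening: 0.457
grasp_force: 40.6
```

In the tool's units: 0.16 m is 0.2, -0.105 m is -0.1313.

>>> move_arm([
  [0,0,0,-0.0375,0.0563,0,0.02],
  [0,0,0,-0.075,0.1125,0,0.02],
  [0,0,0,-0.1125,0.1688,0,0.02],
  [0,0,0,-0.1313,0.2,0,0.02],
  [0,0,0,-0.1313,0.2,0,0.02],
  [0,0,0,-0.1313,0.2,0,0.02],
  [0,0,0,-0.1313,0.2,0.025,0.02],
  [0,0,0,-0.1313,0.2,0.0438,0.02],
])

```text
clock: 9.5
eef_pos: [602.0, 163.9, 51.5]
tcp_rot: [-3.141, -0.001, 3.141]
contact_force: [-0.4, -0.1, -1.4]
opening: 0.453
grasp_force: 40.8
```

In the tool's units: 0.018 m is 0.0225, 0.017 m is 0.0213.

>>> move_arm([
  [0,0,0,0,0,0.0125,0.02],
  [0,0,0,0,0,0.0213,0.02],
  [0,0,0,0,0,0.0225,0.02],
  [0,0,0,0,0,0.0225,0.02],
  [0,0,0,0,0,0.0225,0.02],
])

```text
clock: 10.12
eef_pos: [602.9, 164.9, 35.6]
tcp_rot: [3.142, -0.0, -3.141]
contact_force: [-3.4, -0.2, 5.8]
opening: 0.454
grasp_force: 41.3
```

In the tool's units: -0.09 m is -0.1125, -0.07 m is -0.0875.

>>> move_arm([
  [0,0,0,0,0,0,0.045],
  [0,0,0,0,0,0,0.06],
  [0,0,0,0,0,0,0.07],
  [0,0,0,0,0,0,0.07],
  [0,0,0,0,0,-0.0375,0.07],
  [0,0,0,0,0,-0.0875,0.07],
  [0,0,0,0,0,-0.1125,0.07],
  [0,0,0,0,0,-0.1125,0.07],
])

```text
clock: 11.12
eef_pos: [604.0, 165.1, 126.5]
tcp_rot: [3.141, 0.003, -3.141]
contact_force: [0.1, -0.1, -0.3]
opening: 0.822
grasp_force: 0.0
```

>>> move_arm([
  [0,0,0,0.0625,-0.025,0,0.07],
  [0,0,0,0.125,-0.05,0,0.07],
  [0,0,0,0.1875,-0.075,0,0.07],
  [0,0,0,0.1994,-0.08,0.025,0.07],
  [0,0,0,0.1994,-0.08,0.05,0.07],
  [0,0,0,0.1994,-0.08,0.075,0.07],
  [0,0,0,0.1994,-0.08,0.075,0.07],
  [0,0,0,0.1994,-0.08,0.075,0.07],
])

```text
clock: 12.12
eef_pos: [443.3, 100.8, 65.1]
tcp_rot: [-3.141, -0.001, -3.141]
contact_force: [0.3, -0.5, 1.3]
opening: 0.823
grasp_force: 0.0
```

```bash
python3 - <<'E'
from h import *
im,d=grab_frame("wrist"); cv2.imwrite("pics/w3.png",im[...,::-1])
print(sensors.sense()["eef_pos"])
E
```

```text
[443.60095198 100.87054488  65.41526823]
```

View pics/w3.png

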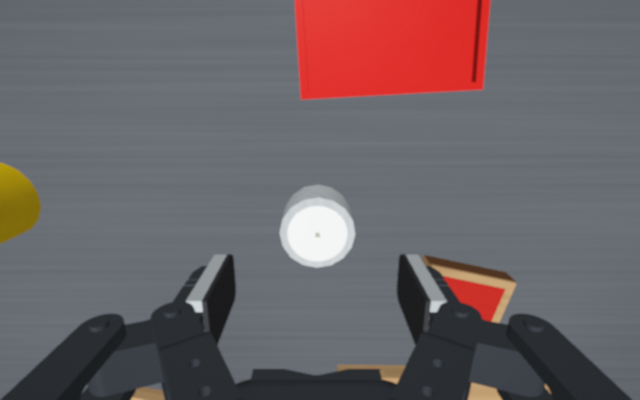

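Cup 1 is centred at (317,233). The matchbox at (470,295) is clear of the right finger. Grip the cup.

In the tool's units: 0.06 m is 0.075, 0.05 m is 0.0625.

>>> move_arm([
  [0,0,0,0,0,0.0375,0.07],
  [0,0,0,0,0,0.0625,0.07],
  [0,0,0,0,0,0.075,0.07],
  [0,0,0,0,0,0.075,0.07],
  [0,0,0,0,0,0.075,0.05],
  [0,0,0,0,0,0.075,0.035],
  [0,0,0,0,0,0.075,0.025],
  [0,0,0,0,0,0.075,0.025],
])

```text
clock: 13.18
eef_pos: [444.1, 101.0, 6.2]
tcp_rot: [3.141, 0.001, -3.141]
contact_force: [-0.8, 0.2, 7.4]
opening: 0.466
grasp_force: 39.5
```

In the tool's units: -0.08 m is -0.1, -0.07 m is -0.0875.

>>> move_arm([
  [0,0,0,0,0,0,0.025],
  [0,0,0,0,0,0,0.025],
  [0,0,0,0,0,0,0.025],
  [0,0,0,0,0,-0.0375,0.025],
  [0,0,0,0,0,-0.0875,0.025],
  [0,0,0,0,0,-0.1,0.025],
  [0,0,0,0,0,-0.1,0.025],
])

```text
clock: 14.05
eef_pos: [444.0, 100.9, 85.8]
tcp_rot: [3.141, 0.002, -3.141]
contact_force: [-0.7, -0.4, -0.9]
opening: 0.467
grasp_force: 40.6
```

In the tool's units: -0.303 m is -0.3788, -0.1785 m is -0.2231.

>>> move_arm([
  [0,0,0,-0.035,-0.0625,0,0.025],
  [0,0,0,-0.0713,-0.125,0,0.025],
  [0,0,0,-0.11,-0.1875,0,0.025],
  [0,0,0,-0.15,-0.25,0,0.025],
  [0,0,0,-0.1875,-0.3125,0,0.025],
  [0,0,0,-0.2125,-0.3625,0,0.025],
  [0,0,0,-0.2231,-0.3788,0,0.025],
  [0,0,0,-0.2231,-0.3788,0,0.025],
])

```text
clock: 15.05
eef_pos: [621.4, -202.2, 83.7]
tcp_rot: [3.141, -0.002, 3.141]
contact_force: [-0.4, -0.1, -1.3]
opening: 0.46
grasp_force: 40.7
```

In the tool's units: 0.075 m is 0.0938, 0.074 m is 0.0925.

>>> move_arm([
  [0,0,0,0,0,0.025,0.025],
  [0,0,0,0,0,0.0563,0.025],
  [0,0,0,0,0,0.0813,0.025],
  [0,0,0,0,0,0.0925,0.025],
  [0,0,0,0,0,0.0938,0.025],
  [0,0,0,0,0,0.0938,0.025],
  [0,0,0,0,0,0.0938,0.025],
])

```text
clock: 15.92
eef_pos: [622.3, -202.1, 10.6]
tcp_rot: [-3.141, 0.001, -3.141]
contact_force: [0.4, -0.4, 0.1]
opening: 0.464
grasp_force: 42.6
```

>>> move_arm([
  [0,0,0,0,0,0.0013,0.025],
  [0,0,0,0,0,0.0013,0.025],
  [0,0,0,0,0,0.0013,0.05],
  [0,0,0,0,0,0.0013,0.057],
  [0,0,0,0,0,0.0013,0.057],
  [0,0,0,0,0,-0.0313,0.057],
  [0,0,0,0,0,-0.075,0.057],
  [0,0,0,0,0,-0.1,0.0854],
])

```text
clock: 16.92
eef_pos: [622.8, -202.3, 92.0]
tcp_rot: [-3.141, 0.002, -3.141]
contact_force: [0.7, -1.2, -1.2]
opening: 0.86
grasp_force: 0.0
```

In the tool's units: 0.124 m is 0.155, 0.11 m is 0.1375.

>>> move_arm([
  [0,0,0,0.05,0.0075,0,0.0854],
  [0,0,0,0.1,0.015,0,0.0854],
  [0,0,0,0.1375,0.0225,0,0.0854],
  [0,0,0,0.155,0.0225,0,0.0854],
  [0,0,0,0.155,0.0225,0,0.0854],
  [0,0,0,0.155,0.0225,0,0.0854],
])

```text
clock: 17.68
eef_pos: [499.6, -184.6, 90.5]
tcp_rot: [-3.141, 0.001, -3.141]
contact_force: [-0.0, -0.3, 0.8]
opening: 0.998
grasp_force: 0.0
```

```bash
python3 - <<'E'
from h import *
im,d=grab_frame("wrist"); cv2.imwrite("pics/w4.png",im[...,::-1])
s=sensors.sense();print(s["eef_pos"],s["opening"])
E
```

```text
[ 499.49233092 -184.54652465   90.42094242] 0.999740048823231
```

View pics/w4.png

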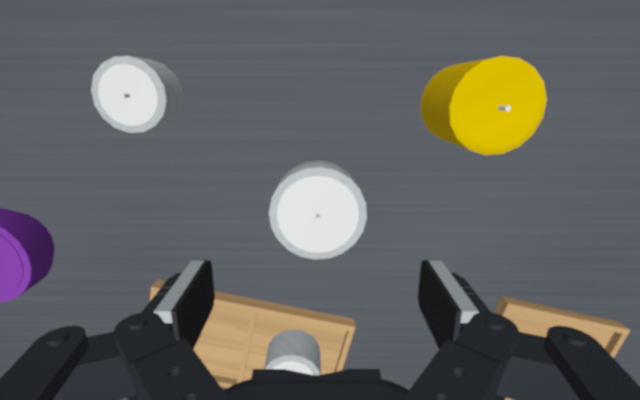

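The bowl is centred at (318,212), and cup 1 sits in its bay. Descend and grip the bowl.

In the tool's units: 0.087 m is 0.1088, 0.08 m is 0.1.

>>> move_arm([
  [0,0,0,0.0013,0,0.0375,0.0854],
  [0,0,0,0.0013,0,0.075,0.0854],
  [0,0,0,0.0013,0,0.1,0.0854],
  [0,0,0,0.0013,0,0.1088,0.0854],
  [0,0,0,0.0013,0,0.1088,0.0854],
  [0,0,0,0.0013,0,0.1088,0.065],
  [0,0,0,0.0013,0,0.1088,0.045],
  [0,0,0,0.0013,0,0.1088,0.045],
])

```text
clock: 18.73
eef_pos: [497.8, -184.4, 4.5]
tcp_rot: [-3.141, 0.002, -3.142]
contact_force: [-0.9, 1.3, 6.3]
opening: 0.688
grasp_force: 42.0
```

>>> move_arm([
  [0,0,0,0,0,0,0.045],
  [0,0,0,0,0,0,0.045],
  [0,0,0,0,0,0,0.045],
  [0,0,0,0,0,-0.025,0.045],
  [0,0,0,0,0,-0.075,0.045],
  [0,0,0,0,0,-0.1,0.045],
  [0,0,0,0,0,-0.1,0.045],
])

```text
clock: 19.6
eef_pos: [498.4, -184.6, 85.2]
tcp_rot: [-3.14, 0.004, -3.141]
contact_force: [-0.8, 0.0, -0.9]
opening: 0.685
grasp_force: 43.6
```

In the tool's units: 0.1765 m is 0.2206, 0.17 m is 0.2125.

>>> move_arm([
  [0,0,0,-0.0438,0.0563,0,0.045],
  [0,0,0,-0.0875,0.1125,0,0.045],
  [0,0,0,-0.125,0.1688,0,0.045],
  [0,0,0,-0.1625,0.2125,0,0.045],
  [0,0,0,-0.1669,0.2206,0,0.045],
  [0,0,0,-0.1669,0.2206,0,0.045],
  [0,0,0,-0.1669,0.2206,0.025,0.045],
  [0,0,0,-0.1669,0.2206,0.0563,0.045],
])

```text
clock: 20.6
eef_pos: [629.7, -8.9, 37.0]
tcp_rot: [-3.141, -0.0, 3.14]
contact_force: [0.2, -0.2, -0.6]
opening: 0.685
grasp_force: 43.6
```

In the tool's units: 0.0305 m is 0.0381, 0.03 m is 0.0375.

>>> move_arm([
  [0,0,0,0,0,0.0188,0.045],
  [0,0,0,0,0,0.0313,0.045],
  [0,0,0,0,0,0.0375,0.045],
  [0,0,0,0,0,0.0381,0.045],
  [0,0,0,0,0,0.0381,0.045],
  [0,0,0,0,0,0.0381,0.045],
])

```text
clock: 21.35
eef_pos: [630.8, -7.8, 8.6]
tcp_rot: [-3.141, 0.001, -3.141]
contact_force: [-3.4, -1.9, 6.0]
opening: 0.687
grasp_force: 44.2
```

>>> move_arm([
  [0,0,0,0,0,0,0.07],
  [0,0,0,0,0,0,0.076],
  [0,0,0,0,0,0,0.076],
  [0,0,0,0,0,-0.025,0.076],
  [0,0,0,0,0,-0.0625,0.076],
  [0,0,0,0,0,-0.1,0.07],
  [0,0,0,0,0,-0.1,0.07],
])

```text
clock: 22.22
eef_pos: [632.8, -7.7, 91.6]
tcp_rot: [-3.141, 0.006, -3.141]
contact_force: [0.1, -0.2, -0.2]
opening: 0.818
grasp_force: 0.0
```

In the tool's units: -0.281 m is -0.3513, -0.27 m is -0.3375.

>>> move_arm([
  [0,0,0,0.0413,-0.0563,0,0.07],
  [0,0,0,0.0825,-0.1125,0,0.07],
  [0,0,0,0.125,-0.1725,0,0.07],
  [0,0,0,0.1688,-0.2325,0,0.07],
  [0,0,0,0.2125,-0.2925,0,0.07],
  [0,0,0,0.2438,-0.3375,0,0.07],
  [0,0,0,0.2544,-0.3513,0,0.07],
  [0,0,0,0.2544,-0.3513,0,0.07],
])

```text
clock: 23.22
eef_pos: [426.8, -288.8, 87.7]
tcp_rot: [3.141, -0.0, 3.14]
contact_force: [0.4, 0.6, -0.2]
opening: 0.823
grasp_force: 0.0
```

```bash
python3 - <<'E'
from h import *
im,d=grab_frame("wrist"); cv2.imwrite("pics/w5.png",im[...,::-1])
s=sensors.sense();print(s["eef_pos"],s["opening"])
E
```

```text
[ 427.37608232 -288.29094167   87.7449208 ] 0.8181284621832314
```

View pics/w5.png

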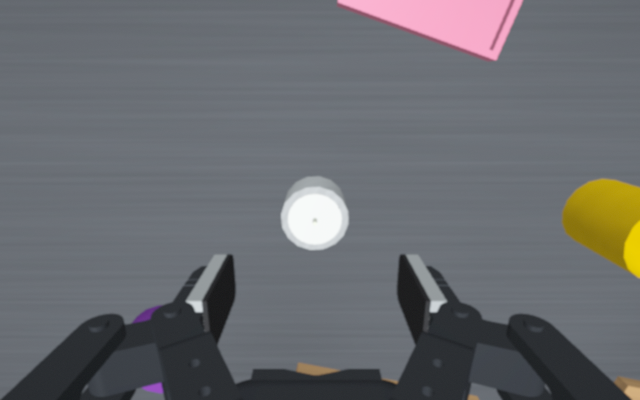

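Cup 2 is at (315,219), about 1.5 mm left of centre, so shift y by −1 mm. Grip it.

In the tool's units: 0.082 m is 0.1025, 0.08 m is 0.1.

>>> move_arm([
  [0,0,0,0,-0.0013,0.0375,0.07],
  [0,0,0,0,-0.0013,0.075,0.07],
  [0,0,0,0,-0.0013,0.1,0.07],
  [0,0,0,0,-0.0013,0.1025,0.07],
  [0,0,0,0,-0.0013,0.1025,0.07],
  [0,0,0,0,-0.0013,0.1025,0.05],
  [0,0,0,0,-0.0013,0.1025,0.035],
  [0,0,0,0,-0.0013,0.1025,0.025],
])

```text
clock: 24.28
eef_pos: [427.8, -289.9, 6.9]
tcp_rot: [-3.141, 0.001, 3.142]
contact_force: [-0.0, 2.1, 7.0]
opening: 0.464
grasp_force: 39.6
```

In the tool's units: -0.08 m is -0.1, -0.06 m is -0.075.

>>> move_arm([
  [0,0,0,0,0,0,0.025],
  [0,0,0,0,0,0,0.025],
  [0,0,0,0,0,0,0.025],
  [0,0,0,0,0,0,0.025],
  [0,0,0,0,0,-0.025,0.025],
  [0,0,0,0,0,-0.075,0.025],
  [0,0,0,0,0,-0.1,0.025],
  [0,0,0,0,0,-0.1,0.025],
])

```text
clock: 25.28
eef_pos: [428.2, -290.5, 87.6]
tcp_rot: [-3.139, 0.003, -3.142]
contact_force: [0.5, -0.7, -0.4]
opening: 0.463
grasp_force: 40.5
```

In the tool's units: -0.1775 m is -0.2219, 0.0155 m is 0.0194.

>>> move_arm([
  [0,0,0,-0.0563,0.005,0,0.025],
  [0,0,0,-0.1125,0.01,0,0.025],
  [0,0,0,-0.1688,0.015,0,0.025],
  [0,0,0,-0.2125,0.0188,0,0.025],
  [0,0,0,-0.2219,0.0194,0,0.025],
  [0,0,0,-0.2219,0.0194,0,0.025],
  [0,0,0,-0.2219,0.0194,0.025,0.025],
  [0,0,0,-0.2219,0.0194,0.0563,0.025],
])

```text
clock: 26.28
eef_pos: [603.4, -274.4, 39.6]
tcp_rot: [3.142, -0.0, 3.141]
contact_force: [-0.6, 0.4, -1.0]
opening: 0.464
grasp_force: 40.5
```

>>> move_arm([
  [0,0,0,0,0,0.0188,0.025],
  [0,0,0,0,0,0.0313,0.025],
  [0,0,0,0,0,0.0388,0.025],
  [0,0,0,0,0,0.0388,0.025],
  [0,0,0,0,0,0.0388,0.025],
  [0,0,0,0,0,0.0388,0.025],
])

```text
clock: 27.02
eef_pos: [604.5, -274.3, 10.9]
tcp_rot: [-3.141, 0.0, -3.141]
contact_force: [-3.8, 1.1, 8.9]
opening: 0.463
grasp_force: 41.2
```

Contact with the tray floor. Release, rise and back away, then check.

In the tool's units: -0.15 m is -0.1875, -0.11 m is -0.1375.

>>> move_arm([
  [0,0,0,0,0,0,0.05],
  [0,0,0,0,0,0,0.056],
  [0,0,0,0,0,0,0.056],
  [0,0,0,0,0,0,0.056],
  [0,0,0,0,0,-0.0313,0.056],
  [0,0,0,0,0,-0.075,0.056],
  [0,0,0,0,0,-0.1375,0.056],
  [0,0,0,0,0,-0.1875,0.056],
])

```text
clock: 28.02
eef_pos: [604.9, -274.2, 161.7]
tcp_rot: [-3.141, 0.001, -3.141]
contact_force: [0.9, -0.1, -0.7]
opening: 0.653
grasp_force: 0.0
```

In the tool's units: 0.25 m is 0.3125, 0.2 m is 0.25.

>>> move_arm([
  [0,0,0,0.0625,0,-0.025,0.056],
  [0,0,0,0.125,0,-0.025,0.056],
  [0,0,0,0.1875,0,-0.025,0.056],
  [0,0,0,0.25,0,-0.025,0.056],
  [0,0,0,0.3125,0,-0.025,0.056],
  [0,0,0,0.3125,0,-0.025,0.056],
  [0,0,0,0.3125,0,-0.025,0.056],
  [0,0,0,0.3125,0,-0.025,0.056],
])

```text
clock: 29.02
eef_pos: [355.7, -274.5, 179.9]
tcp_rot: [-3.141, 0.001, -3.141]
contact_force: [0.9, -1.1, -0.1]
opening: 0.655
grasp_force: 0.0
```

```bash
python3 - <<'E'
from h import *
p=camera_params("top"); im,d=grab_frame("top"); a=im[60:260,100:500,::-1]
cv2.imwrite("pics/top9.png",cv2.resize(a,(800,400),interpolation=cv2.INTER_CUBIC))
np.savez("top9.npz",d=d); w=cloud(d,p); im2,d2=grab_frame("side"); ws=cloud(d2,camera_params("side"))
for k,x,y,h in [("st+",605.3,253,70),("st-",603.5,165,70),("c+",622.3,-202,32),("c-",605.7,-274,32),("bowl",632,-8,34)]:
    for W,dd in((w,d),(ws,d2)):
        m=(dd>0)&(np.hypot(W[...,0]-x,W[...,1]-y)<42)&(abs(W[...,2]-h-2)<7); P=W[m]
        if len(P): lo,hi=np.percentile(P[:,:2],[1,99],axis=0); print(k,len(P),np.round((lo+hi)/2-[x,y],1),np.round(hi-lo),"z",np.round(np.median(P[:,2]),1),np.round(np.percentile(P[:,2],[5,95]),1))
E
```

```text
st+ 344 [-1.9 -0.6] [37. 38.] z 71.7 [68.5 74.2]
st+ 411 [-1.7 -1.1] [37. 38.] z 71.2 [68.  73.6]
st- 338 [-2.1 -0.3] [37. 37.] z 71.8 [68.9 73.8]
st- 342 [-1.7 -0.9] [37. 38.] z 71.3 [67.5 73.4]
c+ 333 [-1.6  0.3] [39. 39.] z 34.1 [31.3 36.4]
c+ 180 [-0.7 -0.5] [40. 41.] z 33.2 [29.3 36. ]
c- 341 [-1.7  0.6] [40. 40.] z 34.0 [30.7 36.3]
c- 162 [-1.9 -0.3] [39. 40.] z 33.3 [28.6 36.4]
bowl 673 [-1.8  0.5] [57. 57.] z 36.0 [33.4 38.2]
bowl 502 [-1.3 -0.6] [56. 57.] z 35.3 [32.1 37.5]
```

View pics/top9.png

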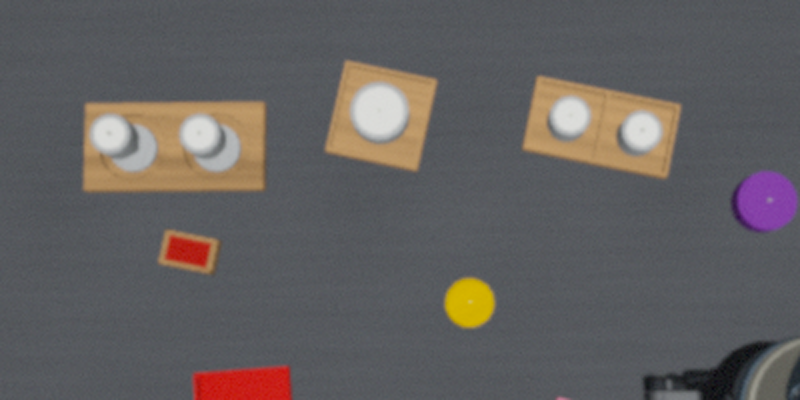

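All five lamps stand centred to about 2 mm, with heights as expected. The stems are at (111,133) and (202,133), the bowl at (380,112) and the cups at (570,117) and (641,131). The matchbox and candle are unmoved.

```bash
python3 -c "
from rig import order; print(order.sign_off())"
```

```text
the job is handed in; nothing more can be done
None
```

The job is handed in at about 29 s of the 109 s limit: camera checks put all five lamps upright within about 2 mm of their places, with the matchbox and yellow candle left in place; the hand-in gave no verdict.

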